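# Start the microscope's arc lamp and open its shutter

### The arm

A 7-joint arm with a two-finger parallel gripper is mounted at the origin on the work surface. World frame = base frame: x ahead of the robot, y to its left, z up, the work surface at z = 0. Lengths are in mm, angles in rad, forces in N, time in s.
With the tool pointing down it reaches from about 350 to 900 mm from the base axis. Payload 7.2 kg.
Tool frame: the origin (TCP) lies at the very end of the fingers, on their centre line; the grasp point (between the pads) lies tcp_to_grasp behind it (tcp_to_grasp is the distance from the TCP to the grasp point, in mm); z points along the fingers, y is the line along which they close (so a half turn about z gives the same grasp; the last joint's range is limited). The gripper opens to 85 mm and grips with 20 to 120 N. Pads are 22 mm wide; open, the fingers measure 114 mm over their backs; the gripper's body (76 mm by 85 mm) begins 54 mm behind the grasp point. The pads swing forward as they close: fully open they stand 13 mm farther back than shut.
Start: joints at [1.233, 0.411, -0.013, 1.596, 0.006, 1.134, -0.082], TCP at [166.574, -602.397, 231.297] pointing down, gripper open.
Joint ranges: [-2.95, 2.95], [-0.29, 1.99], [-1.47, 1.44], [0.14, 2.54], [-1.03, 4.17], [0.13, 1.85], [-2.86, 2.86]. Speed limits (rad/s): [2.39, 2.39, 3.01, 3.01, 3.14, 3.14, 3.14].

### API

Orientations are given as a 3x3 rotation matrix whose columns are the frame's x, y, z axes.
In Python, from bench import * gives the robot as it stands. The module is installed in compiled form; this text tells all that it offers.
- The arm moves only by the shell command python3 -m inch 'ROWS' [FORCE]. ROWS is JSON, a list that holds one entry, the list of rows, each a list of 5 numbers: the opening, from 0 (shut) to 1 (fully open), then the shift along the tool's x, y, z in m, then the turn about the tool's z in degrees. A call has exactly 5 rows; each row shifts and turns the commanded pose from where the row before left it, along the tool's axes as they then stand; what a row does not reach is not made up. A row lasts 1/8 s, in which the tool goes at most 62.5 mm and 10.7 degrees, less where a joint would pass 70% of its speed; a pose out of reach is approached as far as the arm can. A call with a gripper value outside its range is refused whole. The fingers move at their own pace and stop on an object; FORCE is the grip in N (left out, the last holds). Time passes only in rows, so rows that do not move let the fingers close, or fill a call up. It gives the time, the measured TCP pose, the force, the opening and the grip force at its end, in the units of the state.
- observe(): the state, without advancing time (a new reading comes with each control period).
- camera(name): name is "scene" or "top" or "wrist"; returns a dict with "pixels" (480x640x3 uint8, blue, green, red), "K" (3x3 intrinsics, pixels), "k1" (the pictures are not rectified: a ray, as slopes to the right and down, at radius r is drawn at 1 + k1 r^2 times it, then the intrinsics apply), "R" (3x3) and "t" (3): a world point X has camera coordinates R X + t. Camera axes: x right, y down, z forward; pixel columns grow to the right and rows downward; lengths in mm; the calibration is good to about 2 mm. A picture is of the moment at which its call begins. There is no depth.
- close_job(): hands the job in; it is judged then, once.
The state is a dict: "clock": time; "joints": joint angles; "dq": joint speeds; "joint_efforts": joint torques, N m; "eef_pos": TCP position; "eef_rot": TCP orientation; "contact_force": force on the tool from outside, world axes, zero at the start; "wrist_torque": the same for the moment, N m; "opening": finger opening in mm; "gripper_force": force on a finger pad.
Only numpy, scipy, OpenCV 4.12 (cv2) and the standard library are available. Lean on these libraries where they do the work, as an engineer would, in place of code of your own. Each camera call takes 0.05 s, during which the arm holds its last target. There are 200 camera calls.

### The job

Start the microscope's arc lamp: on top of the ribbed power supply push the rocker switch fully over by pressing down its raised far half, then press the round ignition button fully down, hold it there for a good second and let it come up. Then press the long bar key on the white keypad fully down, so that it stays down and the shutter is open. Only press with the fingertips: do not pick up, tip or shift the keypad, and leave its other two keys and all the things standing about alone.

Things in the scene. Friction and masses are not known exactly. Their poses are not given: they have to be found in the camera images.
- supply: arc-lamp power supply, ribbed black box fixed to the table, 190 (its x) x 170 (its y) x 100 mm tall, metal top panel; origin centre of underside, z up. On the near (-x) half of its top: the rocker switch (x -35, y +42 mm) and the round ignition button (x -35, y -42 mm)
- rocker (a joint): black rocker switch on the power supply, 60 mm (supply's x) x 30 mm, two flat wings in a shallow V, pivoting about the supply's y at its middle, 106 mm above the table. 0 rad = off: near wing level, far (+x) wing raised 0.4 rad. 0.4 = fully on: far wing level, its top 113 mm above the table, 7 mm over the bezel. Stays where it is left; 3 N on the wing moves it. Starts at 0 to 0.05
- rocker_press (a point): point on the middle of the top of the rocker's far wing (16 mm from the pivot), the place to press, moving with the rocker; about 119 mm above the table when off, 113 mm when on
- igniter (a joint): round ignition push button on the power supply, black, 30 mm across, in a round black collar 46 mm across and 12 mm high; 0 = up, grows as it is pressed straight down, 0.006 m = fully down, where its top is flush with the collar; spring return, 1.5 N to start, 5 N to bottom out
- igniter_top (a point): centre of the ignition button's top face, 118 mm above the table when up
- keypad: loose white shutter keypad on the table, 110 (its x) x 160 (its y) x 28 mm tall, 0.5 to 1 kg, with three black keys standing 10 mm proud: long bar key on the near (-x) half at x -26, y 0; on the far half a small square key (x +28, y +45) and a small round key (x +28, y -45 mm); origin centre of underside, z up
- bar_key (a joint): long bar key of the keypad (opens the shutter), 22 mm (keypad's x) x 56 mm (keypad's y); 0 = up, grows as it is pressed straight down, 0.006 m = fully down; about 3 N moves it and it stays where it is left
- bar_top (a point): centre of the bar key's top face, 38 mm above the table when up
- square_key (a joint): small square key, 22 mm, sprung, 0 = up, 0.006 m = down; leave alone
- square_top (a point): centre of the square key's top face, 38 mm above the table
- round_key (a joint): small round key, 22 mm across, sprung, 0 = up, 0.006 m = down; leave alone
- round_top (a point): centre of the round key's top face, 38 mm above the table
- objective: brass microscope objective, round, 26 mm across, 42 mm tall, standing on the far part of the power supply's top; origin centre of underside; leave alone
- oil: amber bottle, 28 mm across, 58 mm tall, between power supply and keypad; origin centre of underside; leave alone
- eyepiece: black round eyepiece, 36 mm across, 50 mm tall, between power supply and keypad; origin centre of underside; leave alone
- dish: glass dish, 80 mm across, 14 mm tall, at the outer side of power supply or keypad; leave alone
- slide_box: flat blue box 85 x 100 x 34 mm at the far edge; leave alone
- filter_cube: black filter cube 34 x 40 x 38 mm at the far edge; leave alone
- lens_cap: black round cap, 52 mm across, 14 mm tall, at the outer side of power supply or keypad; leave alone
- stage_micrometer: thin steel plate 26 x 76 x 6 mm at the far edge; leave alone

How it is judged:
By the outcome, as a careful person would: the job done as asked, in the order asked, and still so for the second after the job is handed in, with the robot touching nothing.
It also fails if it takes over 51 s, if anything falls off the work surface, if the arm or the gripper's body presses on something with over 40 N, if the wrist force passes 120 N, or if a joint passes its speed limit or range.

## Working session

There is one attempt and no reset: what is moved stays moved. The work goes in short steps, Python scripts to look and compute and a shell command to move; the robot and the scene stay as the last step left them, time stands still between calls to the robot, and variables do not carry over. Pictures are saved under pics/ and viewed, at most 10 in all, crops included, and the job is handed in when it is done.

```bash
mkdir -p pics
cat > h.py <<'E'
from bench import *
import numpy as np, cv2
def snap(n,f):
    c=camera(n); cv2.imwrite('pics/'+f,c['pixels']); np.savez('pics/'+f+'.npz',**{k:np.array(c[k]) for k in c}); return c
def load(f): return np.load('pics/'+f+'.npz')
def cast(c,uv,z):
    K=c['K'];k=float(c['k1']);R=c['R'];t=c['t']
    d=np.array([[K[0,0]and uv[0],uv[1]]],float)
    s=cv2.undistortPoints(d.reshape(1,1,2),K,np.array([k,0,0,0,0.]))[0,0]
    r=R.T@np.array([s[0],s[1],1]); o=-R.T@t
    return o+r*(z-o[2])/r[2]
def proj(c,X):
    p=c['R']@np.array(X,float)+c['t']; s=p[:2]/p[2]; s=s*(1+float(c['k1'])*(s@s)); return (c['K']@np.r_[s,1])[:2]
E
python3 - <<'E'
from h import *
s=observe(); print({k:np.round(v,3).tolist() for k,v in s.items()})
for n in('scene','top'):
    c=snap(n,n+'1.png'); print(n,-np.array(c['R']).T@c['t'],c['k1'])
E
```

```text
{'clock': 0.0, 'joints': [1.233, 0.412, -0.013, 1.597, 0.006, 1.134, -0.082], 'dq': [-0.0, 0.001, -0.0, -0.0, 0.002, 0.0, -0.001], 'joint_efforts': [-0.001, -60.062, 0.682, -29.941, 0.014, 0.011, 0.0], 'eef_pos': [166.38, -601.921, 230.448], 'eef_rot': [[0.964, 0.267, -0.001], [0.267, -0.964, 0.002], [-0.0, -0.002, -1.0]], 'contact_force': [-0.089, 0.911, -0.476], 'wrist_torque': [0.017, -0.071, -0.021], 'gripper_force': 0.0, 'opening': 85.521}
scene [1406.67373239   27.07108991  749.98278947] 0.0038270231527117956
top [ 510.71965487   11.8992434  1523.0183214 ] -0.13279854195961377
```

View pics/top1.png

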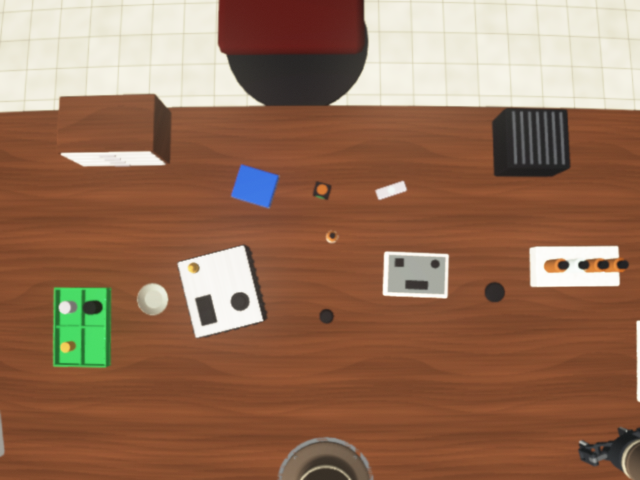

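View pics/scene1.png

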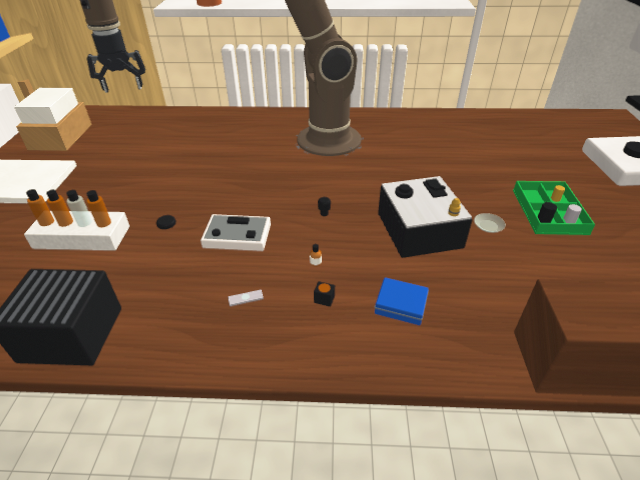

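The top view shows the supply's light panel at about (178-263, 246-337), rocker at (206,310), igniter at (240,301), keypad at (383-448, 252-298) and bar key at (416,285). Up in the image is +x and left is +y. The scene view agrees with this.

Run:
```python
from h import *
c=load('top1.png'); g=cv2.cvtColor(c['pixels'],cv2.COLOR_BGR2GRAY)
hsv=cv2.cvtColor(c['pixels'],cv2.COLOR_BGR2HSV)
def cs(m,roi):
    x0,y0,x1,y1=roi; z=np.zeros_like(m); z[y0:y1,x0:x1]=m[y0:y1,x0:x1]
    k,_=cv2.findContours(z,cv2.RETR_EXTERNAL,cv2.CHAIN_APPROX_NONE); return sorted(k,key=cv2.contourArea,reverse=True)
light=((g>120)&(hsv[...,1]<70)).astype(np.uint8); dark=(g<75).astype(np.uint8)
for nm,roi,z in(('supply',(170,235,275,345),100),('keypad',(375,245,455,305),28)):
    k=cs(light,roi)[0]; b=cv2.boxPoints(cv2.minAreaRect(k)); P=np.array([cast(c,p,z)[:2] for p in b])
    print(nm,P.round(0).tolist(),'c',P.mean(0).round(1),'sides',np.linalg.norm(P-np.roll(P,-1,0),axis=1).round(0),'ang',[np.degrees(np.arctan2(*(P[(i+1)%4]-P[i])[::-1])).round(1) for i in range(4)])
for nm,roi,z in(('rock',(192,290,221,330),112),('ign',(225,286,252,316),115),('keys',(390,255,442,293),38)):
    for k in cs(dark,roi)[:3]:
        (u,v),wh,a=cv2.minAreaRect(k); print(nm,(round(u),round(v)),np.round(wh,1),cast(c,(u,v),z).round(1))
for nm,uv,z in(('oil',(332,237),58),('eyep',(326,316),50),('obj',(194,268),142)): print(nm,cast(c,uv,z).round(0))
```

```text
supply [[564.0, 356.0], [604.0, 192.0], [422.0, 146.0], [381.0, 308.0]] c [492.8 250.4] sides [169. 188. 168. 189.] ang [np.float64(-76.2), np.float64(-165.8), np.float64(104.0), np.float64(14.6)]
keypad [[479.0, -143.0], [591.0, -149.0], [583.0, -313.0], [471.0, -306.0]] c [ 531.1 -227.8] sides [112. 164. 112. 163.] ang [np.float64(-3.0), np.float64(-92.7), np.float64(176.6), np.float64(87.2)]
rock (206, 310) [26.  13.6] [448.7 280.5 112. ]
ign (240, 300) [15. 15.] [470.5 200.1 115. ]
keys (416, 284) [ 7. 20.] [ 505.9 -227.1   38. ]
keys (399, 262) [6. 6.] [ 561.9 -185.4   38. ]
keys (435, 264) [6. 7.] [ 557.7 -275.4   38. ]
oil [623. -19.  58.]
eyep [430.  -3.  50.]
obj [546. 303. 142.]
```

```bash
python3 -m inch '[[[0,0.036,-0.021,0,0],[0,0.036,-0.021,0,0],[0,0.036,-0.021,0,0],[0,0.036,-0.021,0,0],[0,0.036,-0.021,0,0]]]' 30; python3 -m inch '[[[0,0.036,-0.021,0,0],[0,0.036,-0.021,0,0],[0,0.036,-0.021,0,0],[0,0.036,-0.021,0,0],[0,0.036,-0.021,0,0]]]'; python3 -m inch '[[[0,0.015,-0.054,0,0],[0,0.015,-0.054,0,0],[0,0.015,-0.054,0,0],[0,0.015,-0.054,0,0],[0,0.015,-0.054,0,0]]]'; python3 -m inch '[[[0,0.015,-0.054,0,0],[0,0.015,-0.054,0,0],[0,0.015,-0.054,0,0],[0,0.0,0,0,0],[0,0,0,0,0]]]'
python3 - <<'E'
from h import *
c=snap('wrist','w1.png'); s=observe(); print(s['eef_pos'],s['eef_rot'],s['opening'],s['clock'])
E
```

```text
clock: 0.72
eef_pos: [312.7, -452.0, 231.0]
eef_rot: [[0.964, 0.266, -0.0], [0.266, -0.964, 0.0], [-0.0, -0.001, -1.0]]
contact_force: [0.2, -0.0, 0.4]
opening: -0.0
gripper_force: 0.0
clock: 1.35
eef_pos: [458.2, -302.9, 231.0]
eef_rot: [[0.964, 0.266, -0.0], [0.266, -0.964, 0.0], [-0.0, -0.0, -1.0]]
contact_force: [-0.4, -0.3, -0.4]
opening: 0.0
gripper_force: 0.0
clock: 1.98
eef_pos: [457.5, -22.1, 231.2]
eef_rot: [[0.964, 0.266, 0.0], [0.266, -0.964, -0.0], [0.0, 0.0, -1.0]]
contact_force: [1.3, -1.5, 0.1]
opening: -0.1
gripper_force: 0.0
clock: 2.6
eef_pos: [457.9, 143.8, 230.9]
eef_rot: [[0.964, 0.267, -0.001], [0.267, -0.964, -0.001], [-0.001, 0.0, -1.0]]
contact_force: [-0.2, -1.3, -0.0]
opening: -0.2
gripper_force: 0.0
[458.0109633  143.10150852 230.9264239 ] [[ 9.64116273e-01  2.65479286e-01 -7.49156896e-04]
 [ 2.65478620e-01 -9.64116344e-01 -8.81797330e-04]
 [-9.56373333e-04  6.51270016e-04 -9.99999331e-01]] 0.1462465715834221 2.65
```

View pics/w1.png

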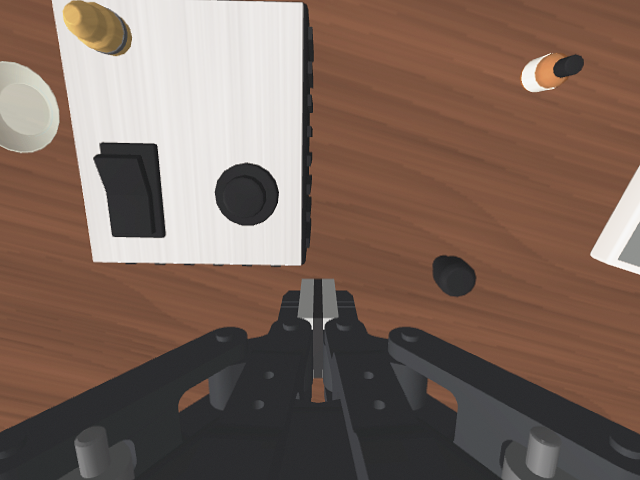

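Wrist view: igniter button is at about (245,193). The rocker's bezel spans (100-165, 143-237), with its raised far wing around (120,165). The closed fingertips are at (318,285).

Run:
```python
from h import *
c=load('w1.png'); s=observe(); g=cv2.cvtColor(c['pixels'],cv2.COLOR_BGR2GRAY)
print('tcp',proj(c,s['eef_pos']), 'cam',-c['R'].T@c['t'])
m=(g>150).astype(np.uint8); m[:, 310:]=0
z=np.zeros_like(m); z[:268,55:310]=1
k,_=cv2.findContours(m*z,cv2.RETR_CCOMP,cv2.CHAIN_APPROX_NONE)
for q in sorted(k,key=cv2.contourArea,reverse=True)[:4]:
    (u,v),wh,a=cv2.minAreaRect(q); print((u,v),wh,a, cast(c,(u,v),112).round(1),[cast(c,p,100).round(0)[:2].tolist() for p in cv2.boxPoints(((u,v),wh,a))])
print('button',cast(c,(244,193.5),118))
for a,b in(((93,262),(302,265)),):
    A,B=cast(c,a,100),cast(c,b,100);d=A-B;print(A,B,np.linalg.norm(d),np.degrees(np.arctan2(-d[0],d[1])))
for X in((448.6,282.6,106),(463.5,286.3,119),(469.1,201.1,118)): print(X,proj(c,X).round(0))
```

```text
tcp [317.01332623 299.13747975] cam [521.65334377 160.4972326  372.54639679]
(177.80825805664062, 132.02798461914062) (247.32595825195312, 264.54638671875) 0.3720453083515167 [499.3 253.5 112. ] [[374.0, 334.0], [559.0, 347.0], [602.0, 193.0], [424.0, 147.0]]
(128.56332397460938, 189.8713836669922) (102.30049133300781, 67.00439453125) 84.61068725585938 [450.7 280.5 112. ] [[475.0, 317.0], [492.0, 272.0], [418.0, 253.0], [400.0, 302.0]]
(246.50003051757812, 193.50001525878906) (65.05381774902344, 63.639610290527344) 45.0 [470.6 199.2 112. ] [[460.0, 234.0], [501.0, 208.0], [477.0, 168.0], [434.0, 193.0]]
(56.5, 116.0) (3.0, 36.0) 0.0 [487.6 333.2 112. ] [[473.0, 341.0], [498.0, 343.0], [498.0, 341.0], [474.0, 339.0]]
button [471.31329634 200.01333243 118.        ]
[383.29333509 305.01698471 100.        ] [424.35207636 146.31128965 100.        ] 163.93083261188178 14.504959892417553
(448.6, 282.6, 106) [129. 191.]
(463.5, 286.3, 119) [117. 171.]
(469.1, 201.1, 118) [242. 196.]
```

```bash
python3 -m inch '[[[0,0.0152,-0.045,0,0],[0,0.0152,-0.045,0,0],[0,0.0152,-0.045,0,0],[0,0,0,0.03,0],[0,0,0,0.03,0]]]'; python3 -m inch '[[[0,0,0,0.03,0],[0,0,0,0.012,0],[0,0,0,0,0],[0,0,0,0,0],[0,0,0,0,0]]]'
python3 - <<'E'
from h import *
c=snap('wrist','w2.png'); s=observe(); print(s['eef_pos'],s['contact_force'],proj(c,s['eef_pos']),s['clock'])
E
```

```text
clock: 3.28
eef_pos: [466.8, 285.5, 170.4]
eef_rot: [[0.964, 0.265, 0.001], [0.265, -0.964, -0.0], [0.0, 0.001, -1.0]]
contact_force: [0.3, -0.6, 0.8]
opening: 0.1
gripper_force: 0.0
clock: 3.9
eef_pos: [466.7, 286.9, 130.4]
eef_rot: [[0.964, 0.266, 0.002], [0.266, -0.964, 0.001], [0.002, -0.0, -1.0]]
contact_force: [1.0, 0.6, -0.3]
opening: 0.2
gripper_force: 0.0
[466.57518269 286.81208212 130.21901276] [0.12683104 0.29759471 0.11148336] [315.32382301 299.07278982] 3.95
```

View pics/w2.png

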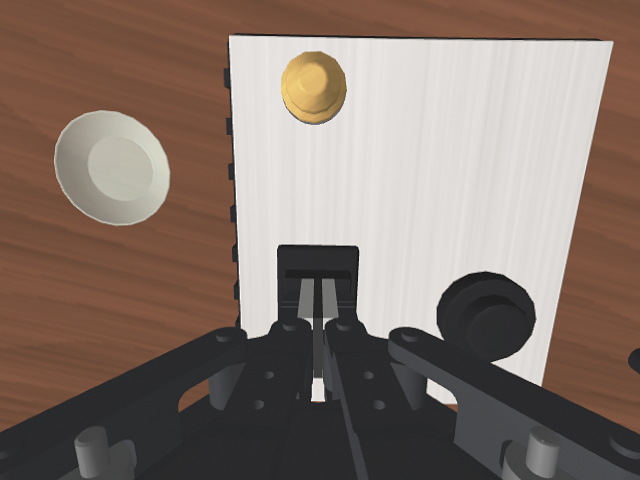

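The fingertips are centred sideways on the rocker (bezel 278-358) and over its far wing. The objective at (314,88) is clear. Pressing now.

```bash
python3 -m inch '[[[0,0,0,0.005,0],[0,0,0,0.004,0],[0,0,0,0.002,0],[0,0,0,0.002,0],[0,0,0,0.0,0]]]'; python3 -m inch '[[[0,0,0,0.002,0],[0,0,0,0.001,0],[0,0,0,0.001,0],[0,0,0,0.001,0],[0,0,0,0.0,0]]]'
```

```text
clock: 4.58
eef_pos: [465.7, 286.5, 115.9]
eef_rot: [[0.964, 0.267, -0.001], [0.267, -0.964, -0.0], [-0.001, 0.0, -1.0]]
contact_force: [1.0, -0.0, 1.0]
opening: 0.4
gripper_force: 0.6
clock: 5.2
eef_pos: [466.3, 286.7, 112.9]
eef_rot: [[0.964, 0.266, 0.001], [0.266, -0.964, -0.0], [0.001, 0.001, -1.0]]
contact_force: [-2.5, -2.8, 18.0]
opening: -0.2
gripper_force: 9.3
```

```bash
python3 -m inch '[[[0,0,0,0.0007,0],[0,0,0,0,0],[0,0,0,-0.012,0],[0,0,0,-0.02,0],[0,0,0,-0.02,0]]]'; python3 -m inch '[[[0,-0.02,0.04,0,0],[0,-0.02,0.04,0,0],[0,0,0,0,0],[0,0,0,0,0],[0,0,0,0,0]]]'
python3 - <<'E'
from h import *
c=snap('wrist','w3.png'); s=observe(); print(s['eef_pos'],s['contact_force'],s['clock'])
print('pred ign',proj(c,(470.5,200.3,118)),'pivot',proj(c,(449,282,106)))
E
```

```text
clock: 5.82
eef_pos: [465.2, 286.1, 162.6]
eef_rot: [[0.964, 0.267, -0.002], [0.267, -0.964, -0.001], [-0.002, 0.0, -1.0]]
contact_force: [1.0, 0.4, 0.9]
opening: 0.1
gripper_force: 0.0
clock: 6.45
eef_pos: [448.8, 200.1, 162.6]
eef_rot: [[0.963, 0.268, -0.0], [0.268, -0.963, 0.001], [0.0, -0.001, -1.0]]
contact_force: [0.8, 0.4, 0.0]
opening: -0.1
gripper_force: 0.0
[448.67849616 200.06447306 162.48917912] [-0.1300972   0.63381966 -0.26554142] 6.5
pred ign [326.51486426 225.97035169] pivot [173.99107791 218.88290405]
```

View pics/w3.png

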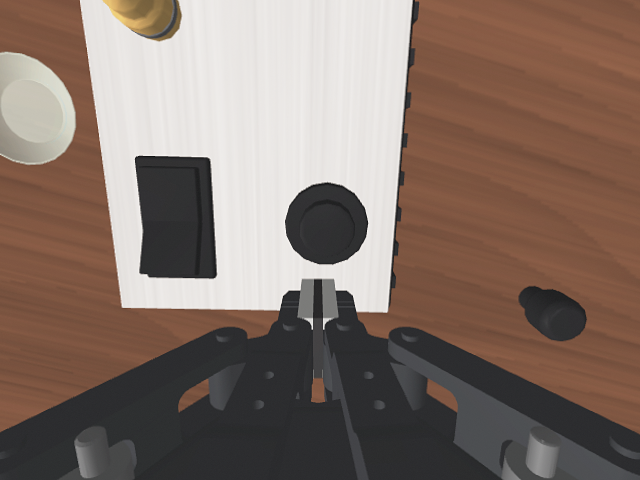

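The rocker has flipped: its near wing is now raised and the far one level. The button is at (327,229), as predicted. Next, the igniter.

```bash
python3 -m inch '[[[0,0.020,0.0055,0,0],[0,0,0,0.02,0],[0,0,0,0.02,0],[0,0,0,0.002,0],[0,0,0,0,0]]]'; python3 -m inch '[[[0,0,0,0.003,0],[0,0,0,0.002,0],[0,0,0,0.002,0],[0,0,0,0.001,0],[0,0,0,0.0,0]]]';  python3 -m inch '[[[0,0,0,0.0008,0],[0,0,0,0,0],[0,0,0,0,0],[0,0,0,0,0],[0,0,0,0.0,0]]]'
```

```text
clock: 7.12
eef_pos: [469.2, 199.5, 120.9]
eef_rot: [[0.964, 0.267, -0.001], [0.267, -0.964, -0.0], [-0.001, -0.0, -1.0]]
contact_force: [-2.1, 0.1, 1.2]
opening: -0.2
gripper_force: 1.0
clock: 7.75
eef_pos: [470.0, 199.6, 115.6]
eef_rot: [[0.964, 0.267, 0.002], [0.267, -0.964, -0.0], [0.002, 0.001, -1.0]]
contact_force: [-10.7, -3.7, 32.7]
opening: -0.2
gripper_force: 16.3
clock: 8.38
eef_pos: [470.0, 199.6, 115.5]
eef_rot: [[0.964, 0.267, 0.003], [0.267, -0.964, -0.0], [0.003, 0.001, -1.0]]
contact_force: [-13.8, -3.7, 38.3]
opening: -0.2
gripper_force: 19.9
```

Run:
```python
from h import *
c=snap('wrist','w4.png'); d=snap('scene','s4.png'); s=observe(); print({k:np.round(v,3).tolist() for k,v in s.items()})
a=c['pixels'][150:400,170:470]; a=cv2.resize(a,None,fx=1.6,fy=1.6)
u,v=proj(d,(470,200,115)).astype(int); b=cv2.resize(d['pixels'][v-60:v+60,u-40:u+90],None,fx=3.0,fy=3.33,interpolation=cv2.INTER_CUBIC)
b=cv2.resize(b,(390,400)); a=cv2.resize(a,(400,400)); cv2.imwrite('pics/c4.png',np.hstack([a,b]))
```

```text
{'clock': 8.475, 'joints': [-0.079, 0.408, -0.521, 1.968, 0.273, 0.832, -2.051], 'dq': [0.001, 0.002, -0.001, 0.0, -0.0, 0.001, 0.0], 'joint_efforts': [0.466, -32.978, -1.727, -19.652, 1.427, -4.399, -0.006], 'eef_pos': [470.003, 199.622, 115.473], 'eef_rot': [[0.964, 0.267, 0.003], [0.267, -0.964, -0.0], [0.003, 0.001, -1.0]], 'contact_force': [-13.27, -4.881, 39.618], 'wrist_torque': [-1.04, 2.918, 0.039], 'gripper_force': 19.898, 'opening': 0.26}
```

View pics/c4.png

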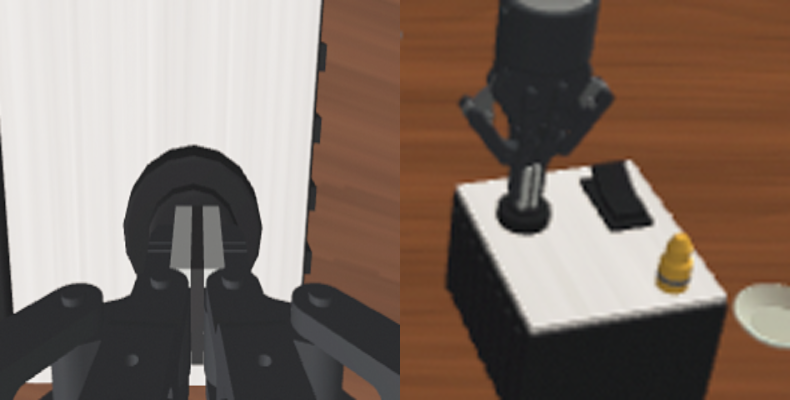

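The wrist crop shows the tips on the button, inside the collar. The tip height of 115.5 doesn't clearly match fully down (112), so I'll compare the button's rim with the expected circles.

Run:
```python
from h import *
def ov(f,x0,y0,w,h,sc):
    c=load(f); a=c['pixels'][y0:y0+h,x0:x0+w].astype(float)
    a=np.clip(a*3.0,0,255).astype(np.uint8); a=cv2.resize(a,None,fx=sc,fy=sc,interpolation=cv2.INTER_CUBIC); b=a.copy()
    for r,z,col in((23,112,(0,255,255)),(15,112,(0,255,0)),(15,118,(0,0,255))):
        P=[((proj(c,(469.8+r*np.cos(t),200+r*np.sin(t),z))-[x0,y0]+.5)*sc) for t in np.linspace(0,2*np.pi,60)]
        cv2.polylines(b,[np.int32(P)],True,col,1)
    return np.hstack([a,b])
A=ov('w3.png',270,170,115,110,2.6);B=ov('w4.png',250,225,130,110,2.6)
B=cv2.resize(B,(A.shape[1],int(B.shape[0]*A.shape[1]/B.shape[1])))
cv2.imwrite('pics/c5.png',np.vstack([A,B]))
```

```text
(no output)
```

View pics/c5.png

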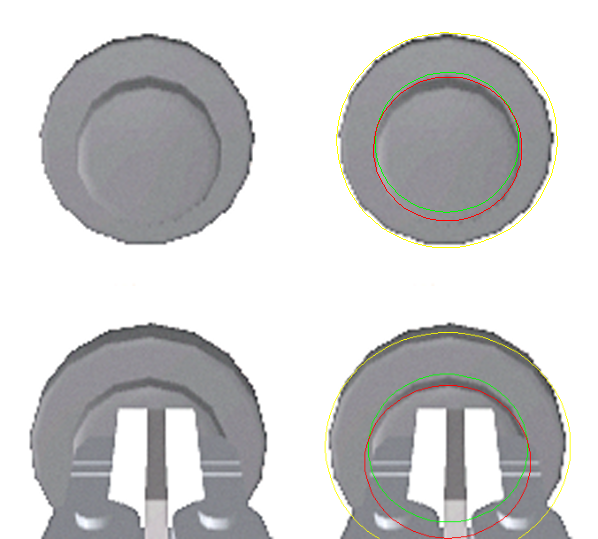

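The button rim is now level with the collar: the dark side band is smaller despite the steeper view. The stroke of about 121.5 to 115.5 mm also matches 6 mm, so it is bottomed. I'll hold it longer, release, and move to where the rocker can be checked.

```bash
python3 -m inch '[[[0,0,0,0,0],[0,0,0,0,0],[0,0,0,0,0],[0,0,0,0,0],[0,0,0,0,0]]]'; python3 -m inch '[[[0,0,0,0,0],[0,0,0,0,0],[0,0,0,-0.012,0],[0,0,0,-0.02,0],[0,0,0,-0.02,0]]]'; python3 -m inch '[[[0,-0.03,-0.03,0,0],[0,-0.03,-0.03,0,0],[0,0,0,0,0],[0,0,0,0,0],[0,0,0,0,0]]]'
python3 - <<'E'
from h import *
c=snap('wrist','w6.png'); s=observe(); print(s['eef_pos'])
def ov(f,x,y,w,h):
    c=load(f); u,v=proj(c,(x,y,110)).astype(int); x0=max(0,u-w//2);y0=max(0,v-h//2)
    sc=min(390/w,400/h); a=np.clip(c['pixels'][y0:y0+h,x0:x0+w].astype(float)*3,0,255).astype(np.uint8)
    a=cv2.resize(a,None,fx=sc,fy=sc,interpolation=cv2.INTER_CUBIC)
    ax=np.array([.97,.244]);ay=np.array([-.244,.97]); p=np.array([448.9,282])
    # expected wing edges when ON: far wing level at 113, near wing raised
    for e,z,col in((30,113,(0,255,0)),(30,124.5,(0,0,255)),(0,113,(255,255,0)),(-28,124,(0,255,255))):
        q=[(proj(c,(*(p+ax*e+ay*t),z))-[x0,y0]+.5)*sc for t in(-15,15)]
        cv2.line(a,*[tuple(map(int,k)) for k in q],col,1)
    return cv2.copyMakeBorder(a,0,400-a.shape[0],0,390-a.shape[1],0) if a.shape[0]<=400 else a
cv2.imwrite('pics/c6.png',np.hstack([ov('w6.png',449,282,130,133),ov('w1.png',449,282,130,133)]))
E
```

```text
clock: 9.1
eef_pos: [470.0, 199.6, 115.5]
eef_rot: [[0.964, 0.267, 0.003], [0.267, -0.964, -0.0], [0.003, 0.001, -1.0]]
contact_force: [-13.6, -4.1, 40.4]
opening: 0.3
gripper_force: 19.9
clock: 9.72
eef_pos: [469.7, 198.5, 164.3]
eef_rot: [[0.964, 0.266, 0.0], [0.266, -0.964, -0.0], [0.0, 0.0, -1.0]]
contact_force: [-0.1, -0.5, 0.4]
opening: 0.1
gripper_force: 0.0
clock: 10.35
eef_pos: [396.7, 240.0, 163.7]
eef_rot: [[0.964, 0.265, 0.0], [0.265, -0.964, -0.0], [0.0, 0.0, -1.0]]
contact_force: [-0.0, 0.2, 0.3]
opening: 0.2
gripper_force: 0.0
[396.60168457 240.0450773  163.62607001]
```

View pics/c6.png

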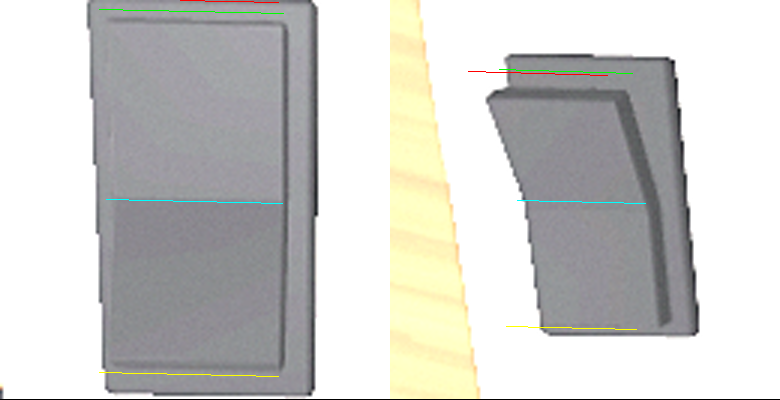

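In the left crop the far wing is level, parallel to its bezel, and the near wing is raised. The 18 N hard stop at 113 mm says the same, so the rocker is on. Moving on to the keypad.

```bash
python3 -m inch '[[[0,0,0,-0.03,0],[0,-0.0025,0.06,0,0],[0,-0.0025,0.06,0,0],[0,-0.0025,0.06,0,0],[0,-0.0025,0.06,0,0]]]'; python3 -m inch '[[[0,-0.0025,0.06,0,0],[0,-0.0025,0.06,0,0],[0,-0.0025,0.06,0,0],[0,-0.0025,0.06,0,0],[0,0,0,0,9.1]]]';  python3 -m inch '[[[0,0,0,0,9.1],[0,0,0,0.04,0],[0,0,0,0.04,0],[0,0,0,0.0,0],[0,0,0,0,0]]]'
python3 - <<'E'
from h import *
c=snap('wrist','w7.png'); s=observe(); print(s['eef_pos'],np.round(s['eef_rot'],3).tolist())
print('pred bar',proj(c,(505.3,-226.8,38)), 'tcp',proj(c,s['eef_pos']))
E
```

```text
clock: 11.02
eef_pos: [450.6, 4.1, 193.9]
eef_rot: [[0.964, 0.266, 0.001], [0.266, -0.964, -0.0], [0.001, 0.0, -1.0]]
contact_force: [1.1, 0.0, 0.4]
opening: 0.1
gripper_force: 0.0
clock: 11.65
eef_pos: [503.8, -234.1, 192.9]
eef_rot: [[0.995, 0.1, -0.001], [0.1, -0.995, -0.002], [-0.001, 0.002, -1.0]]
contact_force: [0.4, 0.8, 0.4]
opening: 0.1
gripper_force: 0.0
clock: 12.28
eef_pos: [505.1, -227.8, 114.8]
eef_rot: [[0.999, -0.048, 0.001], [-0.048, -0.999, -0.0], [0.001, 0.0, -1.0]]
contact_force: [0.3, -0.3, 0.2]
opening: -0.3
gripper_force: 0.0
[ 505.45162408 -227.90154823  115.34447932] [[0.999, -0.048, 0.002], [-0.048, -0.999, -0.001], [0.002, 0.001, -1.0]]
pred bar [314.09970092 246.97569901] tcp [315.10484062 299.44098569]
```

View pics/w7.png

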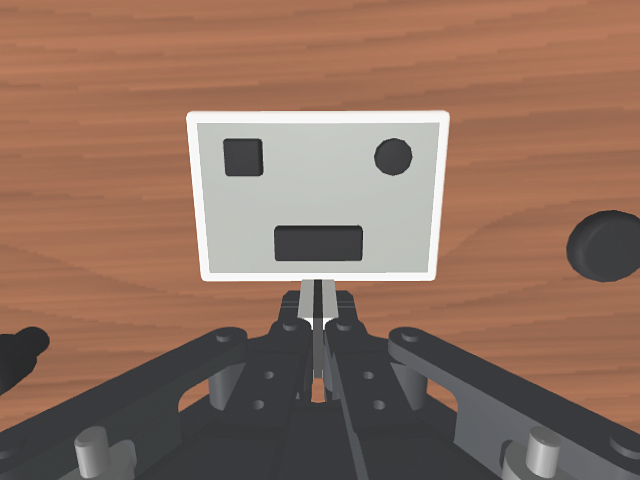

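The bar key's top face is at about (318,243), 4 px from the prediction and in line with the fingers' seam (318). I'll shift +1 mm in x, then descend and press.

```bash
python3 -m inch '[[[0,0.001,0,0.03,0],[0,0,0,0.03,0],[0,0,0,0.007,0],[0,0,0,0,0],[0,0,0,0,0]]]'; python3 -m inch '[[[0,0,0,0.004,0],[0,0,0,0.003,0],[0,0,0,0.002,0],[0,0,0,0.002,0],[0,0,0,0,0]]]'; python3 -m inch '[[[0,0,0,0.001,0],[0,0,0,0.001,0],[0,0,0,0.001,0],[0,0,0,0,0],[0,0,0,0,0]]]'
```

```text
clock: 12.95
eef_pos: [506.4, -227.8, 48.3]
eef_rot: [[0.999, -0.048, 0.002], [-0.048, -0.999, -0.001], [0.002, 0.001, -1.0]]
contact_force: [0.0, 0.1, -0.4]
opening: -0.2
gripper_force: 0.0
clock: 13.58
eef_pos: [505.4, -227.3, 35.6]
eef_rot: [[0.999, -0.048, -0.0], [-0.048, -0.999, 0.0], [-0.0, -0.0, -1.0]]
contact_force: [0.2, 0.3, 0.1]
opening: -0.3
gripper_force: 0.0
clock: 14.2
eef_pos: [505.4, -227.3, 32.7]
eef_rot: [[0.999, -0.048, -0.0], [-0.048, -0.999, 0.0], [-0.0, -0.0, -1.0]]
contact_force: [-0.6, -0.0, -0.1]
opening: 0.3
gripper_force: 0.4
```

```bash
python3 -m inch '[[[0,0,0,0.0005,0],[0,0,0,0.0005,0],[0,0,0,0.0005,0],[0,0,0,0.0005,0],[0,0,0,0,0]]]'
```

```text
clock: 14.82
eef_pos: [505.5, -227.4, 32.0]
eef_rot: [[0.999, -0.048, 0.0], [-0.048, -0.999, -0.0], [0.0, 0.0, -1.0]]
contact_force: [-5.5, 2.9, 15.8]
opening: 0.2
gripper_force: 7.7
```

Run:
```python
from h import *
for f,x,y in(('w3.png',470,200),('w4.png',470,200)):
    c=load(f); g=cv2.cvtColor(c['pixels'],cv2.COLOR_BGR2GRAY).astype(int)
    C=np.array([469.8,200.]); ax=np.array([.964,.266])
    for off in (-6,0,6):
        col=int(round(proj(c,(*C,112))[0]))+off
        r0=int(proj(c,(*(C+ax*26),112))[1])-8
        print(f,col,r0,g[r0:r0+48,col].tolist())
    for r,z in((23,100),(23,112),(15,112),(15,115),(15,118),(13.3,112),(13.3,115),(13.3,118)): print(r,z,round(proj(c,(*(C+ax*r),z))[1],1),end=' | ')
    print()
```

```text
w3.png 320 168 [230, 230, 230, 230, 229, 229, 229, 229, 229, 229, 229, 229, 230, 232, 240, 151, 23, 32, 47, 50, 51, 52, 51, 51, 50, 51, 52, 52, 52, 52, 50, 51, 46, 34, 34, 33, 35, 48, 52, 50, 51, 51, 52, 52, 52, 50, 51, 51]
w3.png 326 168 [231, 231, 231, 231, 231, 231, 231, 231, 232, 232, 232, 232, 234, 242, 152, 23, 32, 47, 53, 51, 50, 51, 50, 50, 51, 51, 51, 51, 51, 51, 49, 39, 35, 34, 35, 41, 50, 51, 51, 52, 52, 52, 51, 51, 50, 50, 50, 50]
w3.png 332 168 [232, 232, 231, 232, 231, 232, 232, 232, 232, 232, 232, 232, 232, 235, 218, 115, 23, 35, 47, 51, 50, 53, 50, 51, 51, 50, 51, 51, 51, 50, 50, 52, 43, 34, 34, 33, 35, 47, 50, 49, 50, 51, 52, 51, 51, 50, 50, 50]
23 100 179.6 | 23 112 182.1 | 15 112 197.3 | 15 115 198.2 | 15 118 199.1 | 13.3 112 200.4 | 13.3 115 201.4 | 13.3 118 202.4 | 
w4.png 308 229 [228, 227, 227, 228, 228, 228, 228, 228, 228, 228, 229, 236, 162, 50, 29, 34, 34, 34, 32, 46, 53, 52, 50, 48, 49, 50, 49, 49, 49, 48, 48, 49, 49, 47, 46, 49, 47, 38, 34, 36, 41, 49, 52, 52, 53, 49, 49, 48]
w4.png 314 229 [231, 231, 231, 231, 231, 232, 231, 231, 231, 232, 239, 167, 51, 30, 33, 33, 33, 33, 46, 53, 52, 50, 49, 48, 50, 48, 49, 48, 49, 49, 48, 48, 49, 50, 50, 43, 36, 34, 34, 43, 52, 53, 52, 51, 51, 49, 48, 48]
w4.png 320 229 [232, 232, 232, 232, 232, 231, 231, 231, 231, 231, 233, 241, 157, 22, 30, 34, 33, 35, 34, 46, 49, 50, 50, 48, 49, 48, 48, 49, 49, 48, 49, 49, 50, 49, 48, 48, 46, 38, 33, 35, 37, 46, 51, 49, 49, 48, 48, 47]
23 100 237.2 | 23 112 244.7 | 15 112 262.9 | 15 115 265.3 | 15 118 267.8 | 13.3 112 266.7 | 13.3 115 269.2 | 13.3 118 271.7 |
```

The igniter took about 40 N centred on the tip, against the 5 N it needs to bottom out, over a 5.5-6 mm stroke. I take it as fully pressed. The bar key is at its stop (32 mm, 16 N). Next I'll lift off and check.

```bash
python3 -m inch '[[[0,0,0,0.0005,0],[0,0,0,0,0],[0,0,0,-0.01,0],[0,0,0,-0.03,0],[0,0,0,-0.04,0]]]'; python3 -m inch '[[[0,-0.03,0,-0.04,0],[0,-0.03,0,-0.04,0],[0,0,0,0,0],[0,0,0,0,0],[0,0,0,0,0]]]'
python3 - <<'E'
from h import *
c=snap('wrist','w8.png'); t=snap('top','t8.png'); s=observe(); print(s['eef_pos'],s['contact_force'],s['clock'])
u,v=proj(c,(505.4,-227,35)).astype(int); a=c['pixels'][max(0,v-130):v+70,u-130:u+130]
w=load('w3.png')
d=load('t8.png')['pixels'][225:345,160:460]
a=np.clip(cv2.resize(a,(520,400)).astype(float)*2,0,255).astype(np.uint8)
cv2.imwrite('pics/c8.png',np.vstack([a,cv2.resize(d,(520,200))]))
g=cv2.cvtColor(t['pixels'],cv2.COLOR_BGR2GRAY); hs=cv2.cvtColor(t['pixels'],cv2.COLOR_BGR2HSV)[...,1]
m=np.zeros(g.shape,np.uint8); m[245:305,375:455]=((g>120)&(hs<70))[245:305,375:455]
for nm,im in(('now',t['pixels']),('before',load('top1.png')['pixels'])):
    g=cv2.cvtColor(im,cv2.COLOR_BGR2GRAY); hs=cv2.cvtColor(im,cv2.COLOR_BGR2HSV)[...,1]
    m=np.zeros(g.shape,np.uint8); m[245:305,375:455]=((g>120)&(hs<70))[245:305,375:455]
    k=max(cv2.findContours(m,0,1)[0],key=cv2.contourArea); print(nm,cv2.minAreaRect(k))
E
```

```text
clock: 15.45
eef_pos: [504.8, -227.0, 110.3]
eef_rot: [[0.999, -0.048, -0.002], [-0.048, -0.999, 0.001], [-0.002, -0.001, -1.0]]
contact_force: [-0.1, -0.9, 0.5]
opening: -0.3
gripper_force: 0.0
clock: 16.08
eef_pos: [445.5, -224.1, 189.1]
eef_rot: [[0.999, -0.047, -0.002], [-0.047, -0.999, 0.001], [-0.002, -0.001, -1.0]]
contact_force: [0.2, 0.1, 0.4]
opening: -0.3
gripper_force: 0.0
[ 445.49405359 -224.06956125  189.11505603] [-0.08136665 -0.55782816  0.0041464 ] 16.175
now ((415.136962890625, 277.035400390625), (64.84445190429688, 50.755069732666016), 3.1798300743103027)
before ((415.37957763671875, 274.39080810546875), (64.98527526855469, 44.794464111328125), 2.38594388961792)
```

View pics/c8.png

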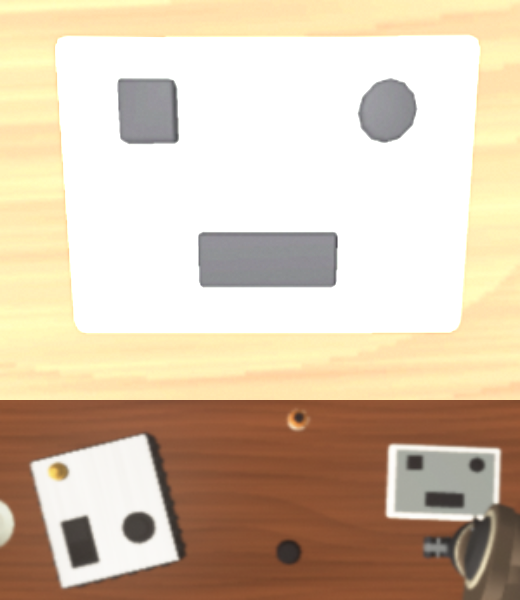

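The bar key is lower than the two small keys, which stay up. The keypad hasn't moved; the arm overlaps its mask in the top view. The objective, oil bottle and eyepiece are where they were, so I'm handing in.

```bash
python3 -c "
from bench import *
print(close_job())"
```

```text
the job is handed in; nothing more can be done
None
```

The job is handed in (verdict not shown): the rocker is on, the igniter was pressed to a stop, held over a second and released, and the bar key is down with the keypad in place; the one doubt is that the igniter stopped about 3 mm higher than its stated fully-down height, though at roughly 40 N and after nearly its full stroke.

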